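# Fit the lamp insert into a microscope lamphouse and hold it home for clamping

## Robot

A 6-joint arm with a two-finger parallel gripper is mounted at the origin on the work surface. World frame = base frame: x ahead of the robot, y to its left, z up, the work surface at z = 0. Lengths are in m, angles in rad, forces in N, time in s.
With the tool pointing down it reaches from about 0.35 to 0.85 m from the base axis. Payload 8.1 kg.
Tool frame: the origin (TCP) lies midway between the tips of the shut fingers; the grasp point (between the pads) lies 19 mm behind it (robot.tcp_to_grasp is the distance from the TCP to the grasp point, in m); x points along the fingers, y is the direction in which the jaws open and shut, and the axes are right-handed (so a half turn about x gives the same grasp; the last joint's range is limited). The gripper opens to 93 mm and grips with 3 to 60 N. Pads are 15 mm wide; open, the fingers measure 128 mm over their backs; the gripper's body (75 mm by 188 mm) begins 65 mm behind the grasp point.
Start: joints at [-1.324, 0.13, 1.488, -0, 1.523, -0.085], TCP at [0.195, -0.567, 0.219] pointing down, gripper open.
Joint ranges: [-2.96, 2.96], [-0.89, 2.26], [0.02, 2.5], [-1.34, 4.48], [0, 2.73], [-2.66, 2.66]. Speed limits (rad/s): [2.39, 2.39, 2.79, 3.14, 3.14, 3.14].

## Interface

Orientations are given as a rotation vector (axis times angle).
In Python, from plant import robot gives the robot as it stands.
- The arm moves only by the tool play_rows, never from a script. Its argument "plan" is a list of rows, each an object with "slide": the shift along the world's x, y, z as a fraction of full scale, a list of three; "roll": the turn about the world's z as a fraction of full scale; "fingers": the gripper command: -1 is shut, 1 is fully open, values between are in proportion. A call has 1 to 20 rows; each row shifts and turns the commanded pose from where the row before left it; what a row does not reach is not made up. Full scale, the value 1, is 30 mm for a shift and 8 degrees for a turn. A row lasts 1/8 s, in which the tool goes at most 62.5 mm and 10.7 degrees, less where a joint would pass 70% of its speed; a pose out of reach is approached as far as the arm can. A call with a number of a shift or a turn outside -1 to 1 is refused whole. A call with a gripper value outside its range is refused whole. The fingers move at their own pace and stop on an object; "squeeze" is the grip in N (left out, the last holds). Time passes only in rows, so rows that do not move let the fingers close. It gives the time, the measured TCP pose, the force and the opening at its end, in the units of the state.
- robot.read_state(): the state, without advancing time (a new reading comes with each control period).
- robot.read_camera(name): name is "scene" or "side" or "wrist"; returns the picture (420x560x3 uint8, red, green, blue); there is no depth.
- robot.get_calibration(name): a dict with "fx", "fy", "cx", "cy" (pixels), "R" (3x3) and "t" (3): a world point X has camera coordinates R X + t; the wrist camera has in their place "T_tool_cam" (4x4, takes a point from camera to tool coordinates, whose origin is the TCP and whose axes are the tool frame's). Camera axes: x right, y down, z forward; pixel columns grow to the right and rows downward; lengths in m; the calibration is good to about 2 mm. A picture is of the moment at which its call begins: read the wrist's pose just before it. get_calibration takes no time and is no camera call.
- robot.close_job(): hands the job in, once; it reports no verdict.
Trained networks look in the newest picture that a camera, given by its name, has taken for a name from the list of things; names that differ only in an ending like _2 or _b are one class to them, and where a whole thing is asked for, a point or a joint stands for the part that bears it (a point fixed in the world has none). Each returns a list of dicts, best first, with "p" (0 to 1); they miss things now and then, are a little off and sometimes report something else, mostly with a low value. They report only what shows in the picture. A call takes as long as a camera call. They do not tell look-alikes from the thing itself.
- robot.boxes_of(camera, target): "extent" ([centre column, centre row, width, height] in pixels, round what is visible of it).
- robot.regions_of(camera, target): "region" (420x560 bool, what is visible of it) and "extent" ([centre column, centre row, width, height] in pixels, round what is visible of it).
- robot.mark_of(camera, target): "point" ([column, row] in pixels: a listed point, or the origin of a listed thing).
The state is a dict: "t": time; "q": joint angles; "dq": joint speeds; "joint_torque": joint torques, N m; "tool_pos": TCP position; "orientation": TCP orientation; "force": force on the tool from outside, world axes, zero at the start; "wrist_torque": the same for the moment, N m; "opening": finger opening in m.
Only numpy, scipy, OpenCV 4.12 (cv2) and the standard library are available. Lean on these libraries where they do the work, as an engineer would, in place of code of your own. Each camera call takes 0.05 s, during which the arm holds its last target.

## Task

A microscope lamphouse stands on the bench with its round bayonet port facing up. Take the lamp insert (the one with the straight bar grip, glass lamp underneath) out of the foam tray without knocking its glass, lower it into the port with its lugs through the two notches, push it down against the spring contacts and twist it clockwise (seen from above) about a quarter turn, as far as the stop. Finish still gripping it and pressing it down so that its flange is fully home on the port, so a colleague can tighten the clamp screw; leave everything else on the bench where it is.

Things in the scene. Friction and masses are not known exactly. Their poses are not given: they have to be found in the camera images.
- insert_grip (a point): Centre of the lamp insert's black bar grip: 46 mm long (x), 14 mm wide (y), 36 mm high, z up. Point lies 28 mm above the underside of the insert's flange; the bar stands 6 to 42 mm above that underside. Grip it across its width from above. The two lugs lie in line with the bar, along x; the insert is the same either way round.
- insert: The loose lamp insert, about 270 g; origin on its axis at the flange's underside, z up, x along bar and lugs. Aluminium flange 68 mm across, 6 mm thick; below it a barrel 40 mm across, 18 mm long, foot chamfered. Lugs at +x and -x: 8 mm wide, from 11 to 17 mm below the origin, 55 mm over both tips. White lamp socket, 20 mm across, down to 30 mm; glass lamp down to 48 mm.
- insert_lug (a point): Middle of the outer end of the insert's +x lug, 27.5 mm out from the axis and 14 mm below the flange's underside; the other lug lies opposite.
- capsule: The glass lamp under the insert, 11 mm across, 18 mm long, fixed to the insert. Origin: its upper end, on the axis, 30 mm below the flange's underside. Fragile: not to be knocked.
- port (a point): Centre of the lamphouse's round bayonet port, level with its flat top face, 140 mm above the bench; z up, x through the two entry notches. Hole 43 mm across; notches at +x and -x, 12 mm wide, 58 mm from end to end. The top face is 8 mm thick. Home: flange underside on this face, so insert_grip stands 28 mm above this point.
- lamphouse: Fixed white box, 124 (x) x 104 (y) mm, finned to 124 mm over its two y sides; origin on the bench under the port; on top an aluminium collar 84 mm across with a small clamp screw. Once the flange is within 3 mm of the port's face, the lugs turn clockwise seen from above (negative yaw) by 85 deg from the notches to a stop; the other way is blocked after 6 deg. Left unpressed, the turned insert stands 3 mm off.
- contact_ring (a joint): Sprung copper contact ring inside the port, under the barrel. 0: free, up; it grows as it is pressed down (m), up to 0.012. The barrel meets it with the flange 6 mm above the port's face; it pushes back with 3 N there and 9 N at 0.006 (flange home), 1 N per mm.
- tray: Fixed grey foam tray, 110 (x) x 240 (y) x 60 mm high; origin under its centre. Two wells 55 mm either side of the centre along y, 59 mm across, 56 mm deep; one holds the lamp insert, the other the blanking cover, either way round, each resting with its flange on the tray's top.
- cover_center (a point): Blanking cover in the tray's other well: same 68 mm flange but a round knob, 30 mm across and 20 mm high, in place of the bar. Point: on its axis, 10 mm above the flange's underside. Leave it.
- driver_mid (a point): Screwdriver, 160 mm, lying on the robot's side of the lamphouse. Leave it.
- carton_mid (a point): Small cardboard carton, 42 x 42 x 60 mm, beyond the lamphouse; its centre. Leave it.
- slidebox_mid (a point): Blue slide box, 80 x 102 x 35 mm, on the robot's side of the tray; its centre. Leave it.
- dropper_mid (a point): Amber dropping bottle, 36 mm across, 75 mm high, beyond the tray; about its middle. Leave it.
- petri_mid (a point): Closed clear petri dish, 92 mm across, 19 mm high, beyond the tray; its centre. Leave it.
- stainjar_mid (a point): Square glass staining jar with lid, 68 mm wide, 96 mm high, towards the robot's right; about its middle. Leave it.
- canister_mid (a point): Grey screw canister for an objective, 37 mm across, 64 mm high, towards the robot's left; its centre. Leave it.
Things that resemble listed ones, but are neither listed nor needed, are in the scene too. What is shaped like the insert but blue is not meant.

How it is judged:
On the way, in this order (a step that is already met when the one before it is completed fails the run):
1. the lamp insert is lifted out of the tray (height (world z) of insert_grip above 0.15 m and contact force between the fingers and capsule below 0.5 N), for 0.2 s.
2. the insert is pushed in through the notches, lugs below the port's top face, not yet turned (horizontal distance between insert_grip and port below 0.006 m and angle between insert_grip's own z axis and vertical below 0.07 rad and z of insert_grip in the frame of port below 0.0315 m and angle between the x axis of insert_grip and the x axis of port, either way round below 0.35 rad), for 0.05 s.
3. pushed down, the insert passes the middle of its clockwise turn, a lug in the quarter of the port clockwise of a notch (horizontal distance between insert_grip and port below 0.006 m and angle between insert_grip's own z axis and vertical below 0.07 rad and z of insert_grip in the frame of port below 0.0325 m and ((x of insert_lug in the frame of port above 0.01 m and y of insert_lug in the frame of port below -0.012 m) or (x of insert_lug in the frame of port below -0.01 m and y of insert_lug in the frame of port above 0.012 m))), for 0.02 s.
At the end, for the whole second after the job is handed in: The insert sits in the port, centred within 6 mm and upright within 4 deg, turned at least 73 deg from the notches, its flange within 1.7 mm of the port's face (unpressed, it stands 3 mm off), with the fingers still gripping it (over 2 N), through the last second (horizontal distance between insert_grip and port below 0.006 m and angle between insert_grip's own z axis and vertical below 0.07 rad and z of insert_grip in the frame of port below 0.0297 m and angle between the x axis of insert_grip and the x axis of port, either way round above 1.28 rad and contact force between the fingers and insert above 2 N); the arm keeps its last pose, push and grip.
It fails at once if the glass lamp is knocked or squeezed (over 3 N) (contact force between capsule and anything else above 3 N).
It fails at once if another thing on the bench is moved by more than 30 mm (distance of any of cover_center, driver_mid, carton_mid, slidebox_mid, dropper_mid, petri_mid, stainjar_mid, canister_mid from where it was at the start of the episode above 0.03 m).
It also fails if it takes over 48 s, if anything falls off the work surface, if the arm or the gripper's body presses on something with over 40 N, if the wrist force passes 120 N, or if a joint passes its speed limit or range.

## Working session

There is one attempt and no reset: what is moved stays moved. The work goes in short steps, Python scripts to look and compute and a tool call to move; the robot and the scene stay as the last step left them, time stands still between calls to the robot, and variables do not carry over. Pictures are saved under pics/ and viewed, and the job is handed in when it is done.

Besides the shell and the picture viewer there is one more tool, called as name(argument=value, ...), one argument or row to a line, values as JSON. play_rows: Moves the arm, as the interface text tells. Its arguments: {"type":"object","properties":{"plan":{"type":"array","items":{"type":"object","properties":{"slide":{"type":"array","items":{"type":"number","minimum":-1,"maximum":1}},"roll":{"type":"number","minimum":-1,"maximum":1},"fingers":{"type":"number"}}}},"squeeze":{"type":"number"}},"required":["plan"]}

```bash
mkdir -p pics; ls
python3 - <<'E'
from plant import robot
import cv2,numpy as np
print(robot.read_state())
for c in ["scene","side","wrist"]:
    im=robot.read_camera(c); cv2.imwrite(f"pics/{c}0.png",im[:,:,::-1])
    k=robot.get_calibration(c); print(c,k)
    for n in ["insert_grip","port","insert","cover_center"]:
        r=robot.mark_of(c,n); print(n,[(np.round(d["point"],1).tolist(),round(d["p"],2)) for d in r][:4])
E
```

```text
pics
{'t': 0.0, 'q': array([-1.32436373e+00,  1.31148804e-01,  1.48928731e+00, -2.42266609e-05,
        1.52299482e+00, -8.54008218e-02]), 'dq': array([-0.00103232, -0.00027986, -0.00034356,  0.00120092, -0.00068631,
       -0.0008857 ]), 'joint_torque': array([ 8.37102853e-04, -5.59838212e+01, -4.91756737e+01,  7.69195100e-02,
        3.52021982e-02, -1.80065367e-04]), 'tool_pos': array([ 0.19533766, -0.56670527,  0.21759042]), 'orientation': array([ 2.04222378,  0.34390917, -2.04257991]), 'force': array([ 0.28381254,  0.06550582, -0.61119911]), 'wrist_torque': array([-0.02135269,  0.01744801, -0.03223323]), 'opening': 0.09305416354038672}
scene {'fx': 458.63638313542924, 'fy': 458.63638313542924, 'cx': 284.6522146466335, 'cy': 213.92456142150152, 'R': array([[ 0.82428121,  0.56614107,  0.00669152],
       [ 0.39187057, -0.56193946, -0.72846517],
       [-0.40865382,  0.60308236, -0.68505016]]), 't': array([-0.48427333, -0.1498173 ,  1.56121636])}
insert_grip [([345.6, 229.7], 0.82), ([314.6, 167.5], 0.67), ([278.6, 220.3], 0.66)]
port [([249.2, 252.3], 0.66)]
insert [([339.0, 236.6
[... 497 characters left out ...]
274.9], 0.26)]
port [([286.6, 165.8], 0.96)]
insert [([254.0, 248.7], 0.75), ([218.2, 218.8], 0.63), ([267.8, 220.3], 0.58)]
cover_center [([247.1, 276.2], 0.84), ([256.4, 179.0], 0.28)]
wrist {'fx': 300.06841707331256, 'fy': 300.06841707331256, 'cx': 277.5974834356404, 'cy': 210.1342286564451, 'T_tool_cam': array([[ 7.09568793e-04, -2.80424451e-01,  9.59875838e-01,
        -1.66086949e-01],
       [ 9.99999372e-01,  1.03210300e-03, -4.37703934e-04,
        -8.50108908e-04],
       [-8.67947848e-04,  9.59875545e-01,  2.80425007e-01,
        -7.86081668e-02],
       [ 0.00000000e+00,  0.00000000e+00,  0.00000000e+00,
         1.00000000e+00]])}
insert_grip []
port []
insert []
cover_center []
```

View pics/scene0.png

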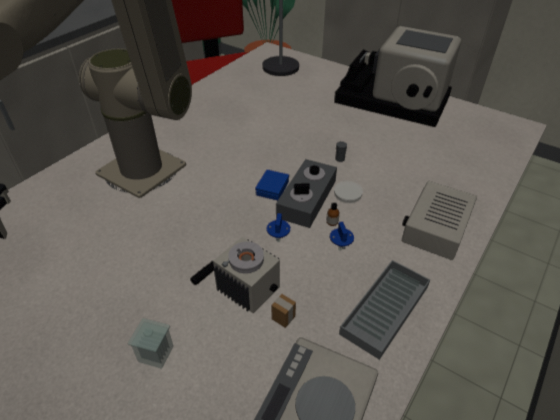

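View pics/side0.png

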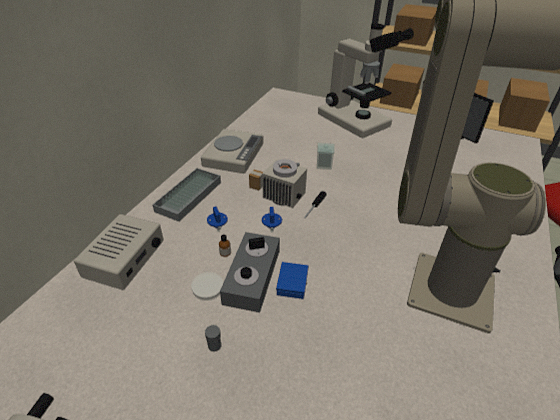

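Run:
```python
import cv2
a=cv2.imread("pics/scene0.png")[130:310,190:420];cv2.imwrite("pics/sc.png",cv2.resize(a,None,fx=3.4,fy=3.3,interpolation=cv2.INTER_CUBIC))
a=cv2.imread("pics/side0.png")[120:310,170:400];cv2.imwrite("pics/si.png",cv2.resize(a,None,fx=3.4,fy=3.1,interpolation=cv2.INTER_CUBIC))
```

```text
(no output)
```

View pics/sc.png

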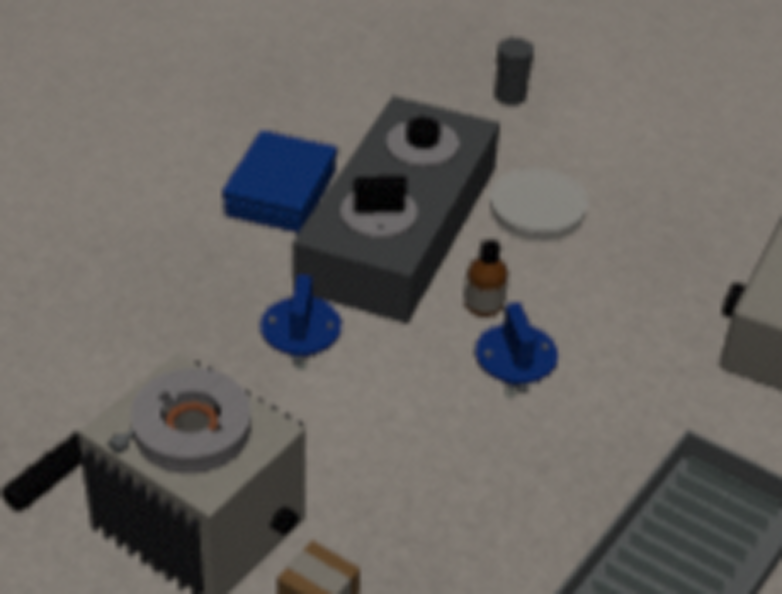

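View pics/si.png

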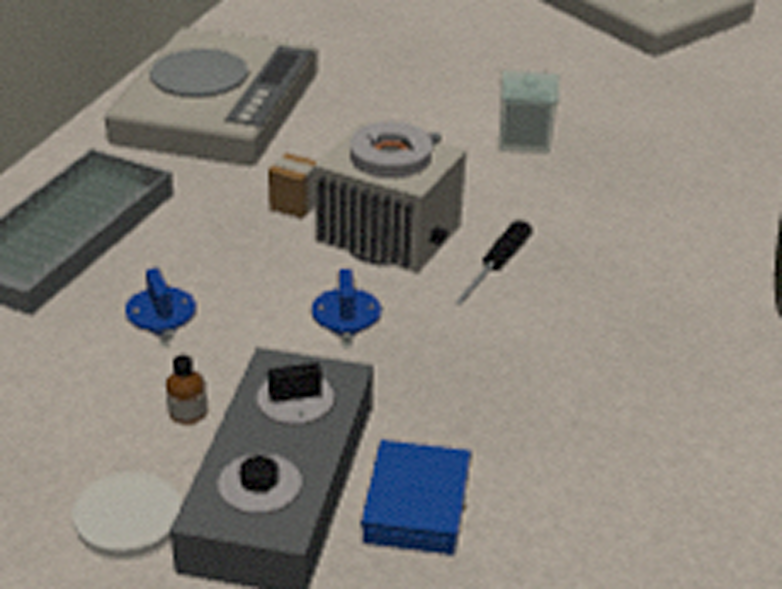

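Candidates in the scene view: the black bar insert in the tray at (302,189), blue look-alikes at (278,225) and (343,233), and the round-knob cover at (314,170). I choose the black straight bar in the tray's near-lamphouse well (side view 257,243). The crop confirms it.

```bash
cat > h.py <<'E'
from plant import robot
import cv2,numpy as np
from scipy.spatial.transform import Rotation as Ro
def P(c):
    k=robot.get_calibration(c)
    K=np.array([[k["fx"],0,k["cx"]],[0,k["fy"],k["cy"]],[0,0,1]])
    if c=="wrist":
        s=robot.read_state(); T=np.eye(4);T[:3,:3]=Ro.from_rotvec(s["orientation"]).as_matrix();T[:3,3]=s["tool_pos"]
        M=np.linalg.inv(T@k["T_tool_cam"]); return K,M[:3,:3],M[:3,3]
    return K,np.array(k["R"]),np.array(k["t"])
def tri(a,b):
    K1,R1,t1=P("scene");K2,R2,t2=P("side")
    X=cv2.triangulatePoints(K1@np.c_[R1,t1],K2@np.c_[R2,t2],np.array(a,float),np.array(b,float)).ravel();return X[:3]/X[3]
def plane(c,uv,z,KRt=None):
    K,R,t=KRt or P(c); C=-R.T@t; d=R.T@np.linalg.inv(K)@np.array([uv[0],uv[1],1.]); return C+d*(z-C[2])/d[2]
def proj(c,X,KRt=None):
    K,R,t=KRt or P(c); p=K@(R@np.array(X)+t); return p[:2]/p[2]
E
python3 - <<'E'
from h import *
print("ins",tri((301.8,188.8),(256.8,243.5)),plane("scene",(301.8,188.8),.088),plane("side",(256.8,243.5),.088))
print("cover",tri((314.8,173.4),(247.1,276.2)))
print("port",tri((249.2,252.3),(286.6,165.8)))
for n,a,b in [("blueA",(278.6,220.3),(265.7,212.4)),("blueA'",(278.6,220.3),(272,214)),("blueB",(345.6,229.7),(220,214))]: print(n,tri(a,b))
# bar ends top: scene crop
for u in [(356,178),(405,178)]: print(plane("scene",(190+u[0]/3.4,130+u[1]/3.3),.102))
for u in [(270,376),(320,367)]: print(plane("side",(170+u[0]/3.4,120+u[1]/3.1),.102))
# tray corners
for u in [(296,242),(408,276),(498,123),(395,97)]: print("tray",plane("scene",(190+u[0]/3.4,130+u[1]/3.3),.06))
for u in [(165,398),(215,428)]: print("notch",plane("scene",(190+u[0]/3.4,130+u[1]/3.3),.14))
s=robot.read_state();print(Ro.from_rotvec(s["orientation"]).as_matrix().round(3))
E
```

```text
ins [0.55061571 0.14145852 0.08407526] [0.55372436 0.13781886 0.088     ] [0.54790012 0.1444926  0.088     ]
cover [0.52904341 0.24937604 0.06289121]
port [ 0.60614587 -0.18916254  0.14119749]
blueA [ 0.57912471 -0.00451546  0.08389975]
blueA' [ 0.56868069 -0.00418551  0.07931987]
blueB [0.73151048 0.06756098 0.07653188]
[0.5331634  0.13027087 0.102     ]
[0.56800866 0.15462226 0.102     ]
[0.56460142 0.15805488 0.102     ]
[0.53144283 0.1292158  0.102     ]
tray [0.51268376 0.06869559 0.06      ]
tray [0.61603497 0.08668305 0.06      ]
tray [0.56960877 0.32088654 0.06      ]
tray [0.46656253 0.30062138 0.06      ]
notch [ 0.58642068 -0.19671379  0.14      ]
notch [ 0.63312624 -0.19950384  0.14      ]
[[ 0.     0.326 -0.945]
 [-0.    -0.945 -0.326]
 [-1.     0.    -0.   ]]
```

Run:
```python
import cv2
a=cv2.imread("pics/wrist0.png");cv2.imwrite("pics/w0.png",a)
```

```text
(no output)
```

View pics/w0.png

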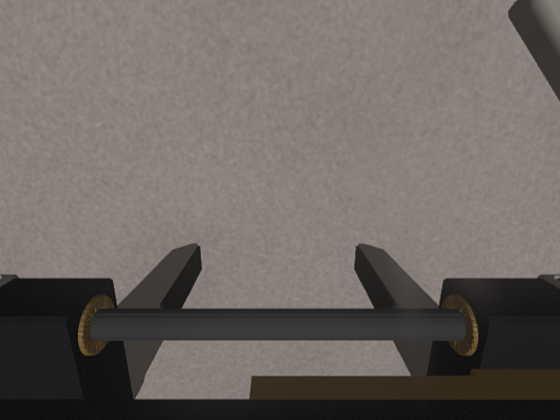

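play_rows(
  plan=[
    {"slide":[0.91,0.84,0.18],"roll":1,"fingers":1},
    {"slide":[0.91,0.84,0.18],"roll":1,"fingers":1},
    {"slide":[0.91,0.84,0.18],"roll":1,"fingers":1},
    {"slide":[0.91,0.84,0.18],"roll":1,"fingers":1},
    {"slide":[0.91,0.84,0.18],"roll":1,"fingers":1},
    {"slide":[0.91,0.84,0.18],"roll":1,"fingers":1},
    {"slide":[0.91,0.84,0.18],"roll":1,"fingers":1},
    {"slide":[0.91,0.84,0.18],"roll":1,"fingers":1},
    {"slide":[0.91,0.84,0.18],"roll":1,"fingers":1},
    {"slide":[0.91,0.84,0.18],"roll":1,"fingers":1},
    {"slide":[0.91,0.84,0.18],"roll":1,"fingers":1},
    {"slide":[0.91,0.84,0.18],"roll":1,"fingers":1},
    {"slide":[0.91,0.84,0.18],"roll":1,"fingers":1},
    {"slide":[0.91,0.84,0.18],"roll":1,"fingers":1},
    {"slide":[0.91,0.84,0.18],"roll":1,"fingers":1},
    {"slide":[0,0,0],"roll":0,"fingers":1},
    {"slide":[0,0,0],"roll":0,"fingers":1},
    {"slide":[0,0,0],"roll":0,"fingers":1},
  ],
)

```text
t: 3.0
tool_pos: [0.6043, -0.1901, 0.2995]
orientation: [0.561, 1.497, -0.562]
force: [0.6, 0.0, 0.4]
opening: 0.0932
```

```bash
cat >> h.py <<'E'
def yaw(s): # jaw direction
    y=Ro.from_rotvec(s["orientation"]).as_matrix()[:,1]; return np.degrees(np.arctan2(y[1],y[0]))
def snap(name,cam="wrist"):
    s=robot.read_state(); M=P(cam); im=robot.read_camera(cam); cv2.imwrite(f"pics/{name}.png",im[:,:,::-1]); 
    import pickle; pickle.dump((s,M),open(f"pics/{name}.pkl","wb"))
    print(s["t"],s["tool_pos"].round(4),"yaw",yaw(s).round(2),"F",s["force"].round(2),"op",round(s["opening"],4),"q6",s["q"][5].round(2)); return im,M,s
E
python3 - <<'E'
from h import *
im,M,s=snap("wp1")
for n in ["port","lamphouse","insert_grip"]:
    r=robot.mark_of("wrist",n); print(n,[(np.round(d["point"],1).tolist(),round(d["p"],2)) for d in r][:4])
    if n=="port" and r: print(plane("wrist",r[0]["point"],.14,M))
E
```

```text
3.0 [ 0.6043 -0.1901  0.2995] yaw 48.89 F [0.62 0.02 0.39] op 0.0932 q6 -1.24
port [([279.2, 201.2], 0.65)]
[ 0.61063456 -0.19193388  0.14      ]
lamphouse [([278.0, 181.3], 0.76)]
insert_grip [([498.8, 130.5], 0.9), ([377.6, 63.4], 0.69)]
```

View pics/wp1.png

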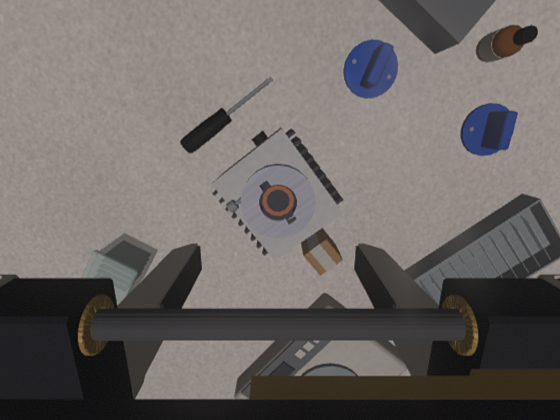

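Run:
```python
import cv2
a=cv2.imread("pics/wp1.png")[145:255,205:350];cv2.imwrite("pics/wp1c.png",cv2.resize(a,None,fx=5.4,fy=5.4,interpolation=cv2.INTER_CUBIC))
```

```text
(no output)
```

View pics/wp1c.png

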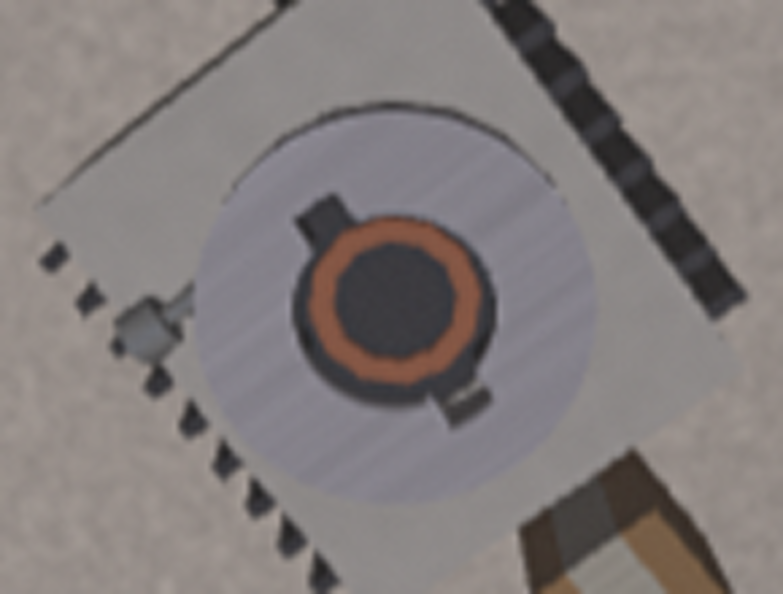

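Run:
```python
from h import *
import pickle
s,M=pickle.load(open("pics/wp1.pkl","rb"))
f=lambda u:plane("",(205+(u[0]+.5)/5.4-.5,145+(u[1]+.5)/5.4-.5),.14,M)
H=[f(u) for u in [(293,310),(497,310),(395,213),(395,407),(314,207),(472,412),(195,303),(597,303),(395,103),(395,503)]]
for i in range(0,10,2): print(((H[i]+H[i+1])/2).round(4),np.linalg.norm(H[i]-H[i+1]).round(4),np.degrees(np.arctan2(*(H[i+1]-H[i])[1::-1])).round(1))
```

```text
[ 0.6103 -0.1938  0.14  ] 0.0424 48.9
[ 0.6105 -0.194   0.14  ] 0.0417 -41.1
[ 0.6104 -0.1941  0.14  ] 0.0549 -4.4
[ 0.6093 -0.1926  0.14  ] 0.0834 48.9
[ 0.6103 -0.1938  0.14  ] 0.0858 -41.1
```

play_rows(
  plan=[
    {"slide":[0,0,0],"roll":1,"fingers":1},
    {"slide":[0,0,0],"roll":1,"fingers":1},
    {"slide":[0,0,0],"roll":1,"fingers":1},
    {"slide":[0,0,0],"roll":1,"fingers":1},
    {"slide":[0,0,0],"roll":1,"fingers":1},
    {"slide":[0,0,0],"roll":1,"fingers":1},
    {"slide":[0,0,0],"roll":1,"fingers":1},
    {"slide":[0,0,0],"roll":1,"fingers":1},
    {"slide":[0,0,0],"roll":1,"fingers":1},
    {"slide":[0,0,0],"roll":1,"fingers":1},
    {"slide":[0,0,0],"roll":0,"fingers":1},
    {"slide":[0,0,0],"roll":0,"fingers":1},
  ],
)

```text
t: 4.7
tool_pos: [0.6049, -0.1895, 0.2997]
orientation: [-0.53, 1.505, 0.53]
force: [0.4, -0.3, 0.7]
opening: 0.0932
```

Run:
```python
from h import *
im,M,s=snap("wp2")
for n in ["port"]:
    r=robot.mark_of("wrist",n); print(n,[(np.round(d["point"],1).tolist(),round(d["p"],2)) for d in r][:4])
    if n=="port" and r: print(plane("wrist",r[0]["point"],.14,M))
a=cv2.imread("pics/wp2.png")[145:255,205:350];cv2.imwrite("pics/wp2c.png",cv2.resize(a,None,fx=5.4,fy=5.4,interpolation=cv2.INTER_CUBIC))
```

```text
4.7 [ 0.6049 -0.1895  0.2997] yaw 128.81 F [ 0.41 -0.31  0.66] op 0.0932 q6 -2.63
port []
```

View pics/wp2c.png

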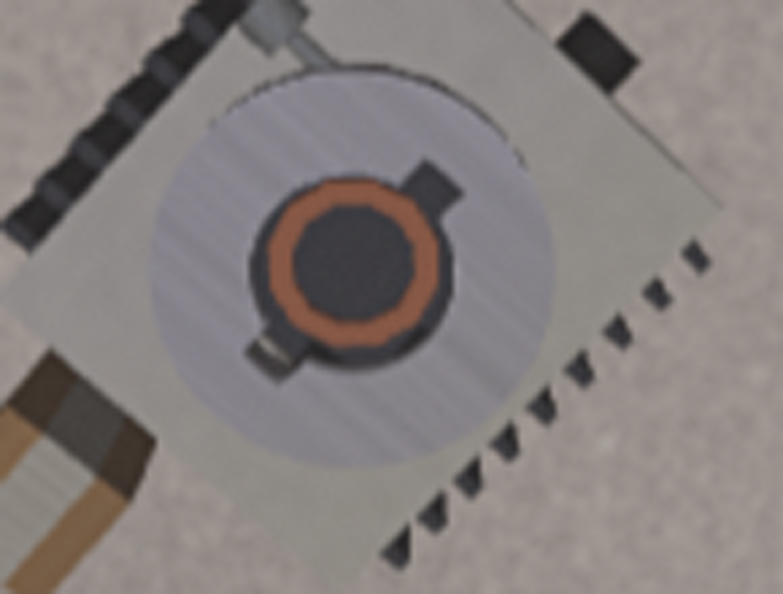

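View pics/wp2.png

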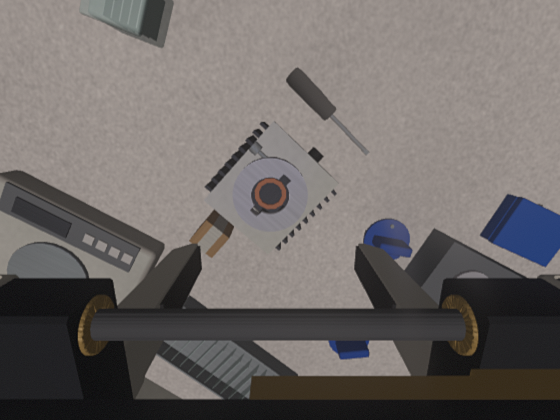

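Run:
```python
from h import *
import pickle
ests=[]
for nm,pts in [("wp1",[(293,310),(497,310),(395,213),(395,407),(314,207),(472,412),(195,303),(597,303),(395,103),(395,503),(490,0),(715,315),(40,207),(280,5)]),("wp2",[(249,273),(453,273),(351,176),(351,370),(444,174),(263,367),(150,267),(555,267),(352,66),(352,468),(510,0),(720,207)])]:
    s,M=pickle.load(open(f"pics/{nm}.pkl","rb"))
    f=lambda u,z=.14:plane("",(205+(u[0]+.5)/5.4-.5,145+(u[1]+.5)/5.4-.5),z,M)
    H=[f(u) for u in pts]
    for i in range(0,len(H),2): print(((H[i]+H[i+1])/2).round(4),np.linalg.norm(H[i]-H[i+1]).round(4),np.degrees(np.arctan2(*(H[i+1]-H[i])[1::-1])).round(1))
    c=(H[0]+H[1]+H[2]+H[3]+H[6]+H[7]+H[8]+H[9])/8; ests.append((c,Ro.from_rotvec(s["orientation"]).as_matrix()))
    print(nm,c)
(c1,R1),(c2,R2)=ests
# c = p + R[:,1:] b   (b tool y,z)
A=np.zeros((4,4));A[:2,:2]=A[2:,:2]=np.eye(2);A[:2,2:]=R1[:2,1:];A[2:,2:]=R2[:2,1:]
print(np.linalg.solve(A,np.r_[c1[:2],c2[:2]]).round(4))
```

```text
[ 0.6103 -0.1938  0.14  ] 0.0424 48.9
[ 0.6105 -0.194   0.14  ] 0.0417 -41.1
[ 0.6104 -0.1941  0.14  ] 0.0549 -4.4
[ 0.6093 -0.1926  0.14  ] 0.0834 48.9
[ 0.6103 -0.1938  0.14  ] 0.0858 -41.1
[ 0.6149 -0.1413  0.14  ] 0.08 -4.3
[ 0.5474 -0.2021  0.14  ] 0.0641 88.0
wp1 [ 0.61008575 -0.19355435  0.14      ]
[ 0.6104 -0.1953  0.14  ] 0.0421 128.9
[ 0.6107 -0.1951  0.14  ] 0.0412 38.4
[ 0.6102 -0.1953  0.14  ] 0.0556 -3.8
[ 0.6092 -0.1958  0.14  ] 0.0836 128.9
[ 0.6105 -0.195   0.14  ] 0.0852 38.4
[ 0.5499 -0.1752  0.14  ] 0.0602 85.4
wp2 [ 0.61020805 -0.1952998   0.14      ]
[ 6.112e-01 -1.944e-01 -1.000e-04 -1.400e-03]
```

play_rows(
  plan=[
    {"slide":[-0.15,0.92,-0.14],"roll":0,"fingers":1},
    {"slide":[-0.15,0.92,-0.14],"roll":0,"fingers":1},
    {"slide":[-0.15,0.92,-0.14],"roll":0,"fingers":1},
    {"slide":[-0.15,0.92,-0.14],"roll":0,"fingers":1},
    {"slide":[-0.15,0.92,-0.14],"roll":0,"fingers":1},
    {"slide":[-0.15,0.92,-0.14],"roll":0,"fingers":1},
    {"slide":[-0.15,0.92,-0.14],"roll":0,"fingers":1},
    {"slide":[-0.15,0.92,-0.14],"roll":0,"fingers":1},
    {"slide":[-0.15,0.92,-0.14],"roll":0,"fingers":1},
    {"slide":[-0.15,0.92,-0.14],"roll":0,"fingers":1},
    {"slide":[-0.15,0.92,-0.14],"roll":0,"fingers":1},
    {"slide":[-0.15,0.92,-0.14],"roll":0,"fingers":1},
    {"slide":[0,0,0],"roll":0,"fingers":1},
    {"slide":[0,0,0],"roll":0,"fingers":1},
  ],
)

```text
t: 6.55
tool_pos: [0.5511, 0.1414, 0.2494]
orientation: [-0.533, 1.504, 0.532]
force: [0.1, -0.2, 0.6]
opening: 0.0932
```

Run:
```python
from h import *
im,M,s=snap("wi1")
for n in ["insert_grip","cover_center"]:
    r=robot.mark_of("wrist",n); print(n,[(np.round(d["point"],1).tolist(),round(d["p"],2)) for d in r][:4])
    if n=="insert_grip" and r: print(plane("wrist",r[0]["point"],.088,M))
```

```text
6.55 [0.5511 0.1414 0.2494] yaw 128.98 F [ 0.07 -0.17  0.63] op 0.0932 q6 -2.09
insert_grip [([138.7, 264.7], 0.9), ([154.3, 123.8], 0.75), ([274.9, 195.5], 0.64)]
[0.72331233 0.06714557 0.088     ]
cover_center [([354.1, 237.2], 0.94)]
```

View pics/wi1.png

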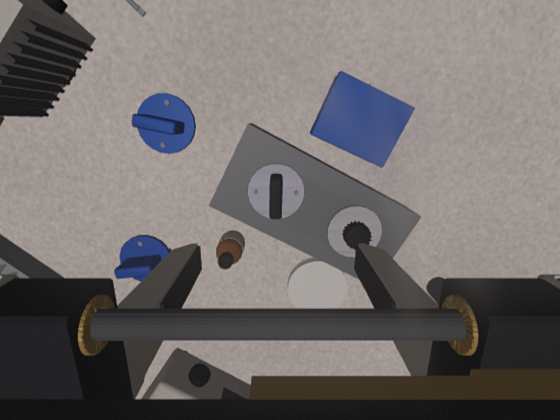

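Run:
```python
import cv2
a=cv2.imread("pics/wi1.png")[150:235,225:330];cv2.imwrite("pics/wi1c.png",cv2.resize(a,None,fx=7,fy=7,interpolation=cv2.INTER_CUBIC))
```

```text
(no output)
```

View pics/wi1c.png

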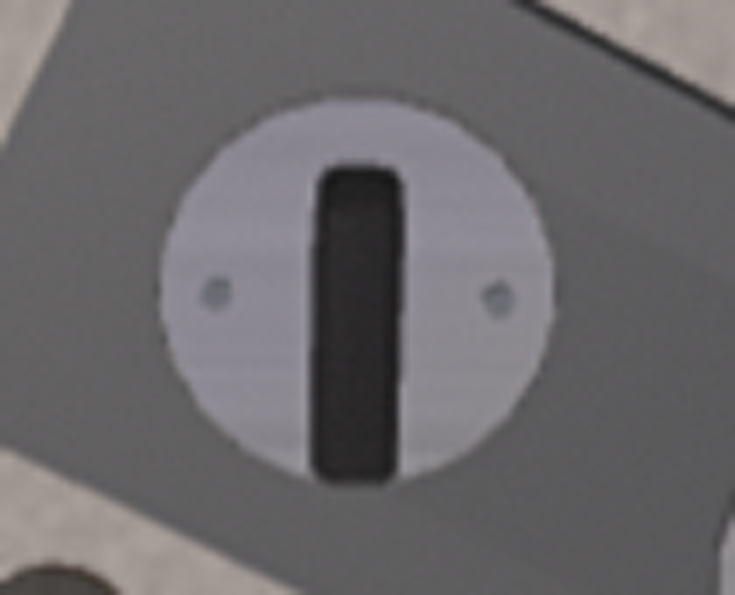

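Run:
```python
from h import *
import pickle
s,M=pickle.load(open("pics/wi1.pkl","rb")); R=Ro.from_rotvec(s["orientation"]).as_matrix()
f=lambda u,z:plane("",(225+(u[0]+.5)/7-.5,150+(u[1]+.5)/7-.5),z,M)
b=R[:,2]*-.0014
for p,q,z in [((160,293),(555,293),.066),((357.5,97),(357.5,490),.066),((216,293),(499,299),.066),((361,165),(354,485),.102)]:
    a,c=f(p,z),f(q,z); print(((a+c)/2-b).round(4),np.linalg.norm(a-c).round(4),np.degrees(np.arctan2(*(c-a)[1::-1])).round(1))
```

```text
[0.5546 0.1423 0.066 ] 0.0673 129.0
[0.5553 0.1429 0.066 ] 0.0686 38.9
[0.555  0.1426 0.066 ] 0.0482 127.8
[0.5524 0.1408 0.102 ] 0.0505 37.7
```

play_rows(
  plan=[
    {"slide":[0.12,0.04,-0.84],"roll":-0.15,"fingers":1},
    {"slide":[0,0,-0.84],"roll":0,"fingers":1},
    {"slide":[0,0,-0.84],"roll":0,"fingers":1},
    {"slide":[0,0,-0.84],"roll":0,"fingers":1},
    {"slide":[0,0,-0.84],"roll":0,"fingers":1},
    {"slide":[0,0,-0.84],"roll":0,"fingers":1},
    {"slide":[0,0,-0.84],"roll":0,"fingers":1},
    {"slide":[0,0,0],"roll":0,"fingers":1},
    {"slide":[0,0,0],"roll":0,"fingers":1},
    {"slide":[0,0,0],"roll":0,"fingers":1},
  ],
)

```text
t: 7.95
tool_pos: [0.5558, 0.1432, 0.0746]
orientation: [-0.516, 1.506, 0.516]
force: [-0.8, 0.2, 0.4]
opening: 0.0931
```

Run:
```python
from h import *
snap("wi2"); a=cv2.imread("pics/wi2.png")
cv2.imwrite("pics/wi2c.png",cv2.resize(a[150:400,130:430],None,fx=2.4,fy=2.4))
```

```text
7.95 [0.5558 0.1432 0.0746] yaw 127.79 F [-0.78  0.2   0.41] op 0.0931 q6 -2.07
```

View pics/wi2c.png

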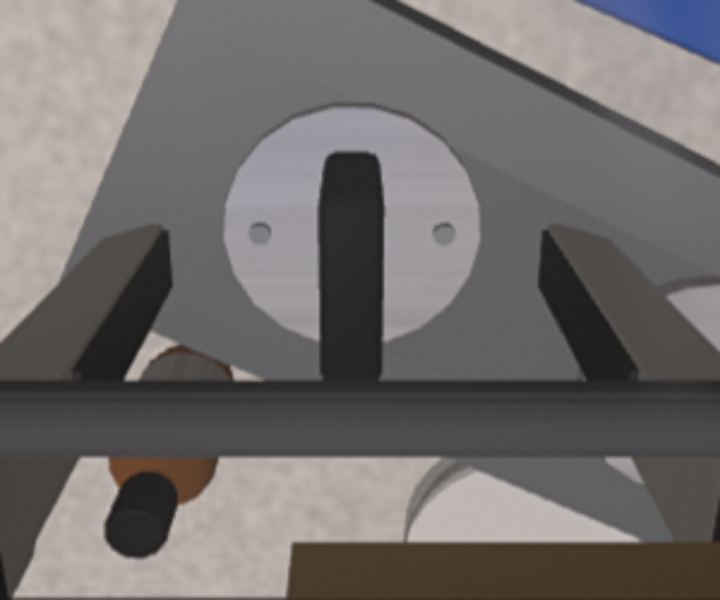

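Run:
```python
from h import *
import pickle
s,M=pickle.load(open("pics/wi2.pkl","rb")); R=Ro.from_rotvec(s["orientation"]).as_matrix()
g=cv2.imread("pics/wi2.png").astype(float).mean(2)
# flange edges
pts=[]
for crop in [(223,228),(480,228),(350,103),(246,165),(459,165),(260,308),(446,308),(285,125),(420,125),(228,190),(475,190),(229,265),(473,265),(300,337),(405,337)]:
    pts.append((130+crop[0]/2.4,150+crop[1]/2.4))
w=np.array([plane("",p,.066,M)[:2] for p in pts])
from scipy.optimize import least_squares
r=least_squares(lambda x:np.hypot(*(w-x[:2]).T)-x[2],[.555,.143,.034]);print(r.x,np.abs(r.fun).max())
d=np.r_[r.x[:2],.066]-s["tool_pos"];print("tool frame",R.T@d)
```

```text
[0.55390651 0.1419633  0.03377078] 0.0011360833510243654
tool frame [ 0.00856239  0.00021857 -0.00225231]
```

play_rows(
  plan=[
    {"slide":[-0.025,-0.02,0],"roll":0,"fingers":1},
    {"slide":[0,0,0],"roll":0,"fingers":-1},
    {"slide":[0,0,0],"roll":0,"fingers":-1},
    {"slide":[0,0,0],"roll":0,"fingers":-1},
    {"slide":[0,0,0],"roll":0,"fingers":-1},
    {"slide":[0,0,0],"roll":0,"fingers":-1},
    {"slide":[0,0,0],"roll":0,"fingers":-1},
    {"slide":[0,0,0],"roll":0,"fingers":-1},
    {"slide":[0,0,0],"roll":0,"fingers":-1},
  ],
  squeeze=45,
)

```text
t: 9.12
tool_pos: [0.5538, 0.1425, 0.0728]
orientation: [-0.517, 1.508, 0.517]
force: [0.3, 0.6, 0.2]
opening: 0.0178
```

play_rows(
  plan=[
    {"slide":[0,0,0],"roll":0,"fingers":-1},
    {"slide":[0,0,0],"roll":0,"fingers":-1},
    {"slide":[0,0,0],"roll":0,"fingers":-1},
    {"slide":[0,0,0],"roll":0,"fingers":-1},
  ],
)

```text
t: 9.62
tool_pos: [0.5539, 0.1425, 0.0729]
orientation: [-0.517, 1.508, 0.516]
force: [1.4, -0.0, 0.2]
opening: 0.0135
```

play_rows(
  plan=[
    {"slide":[0,0,0.3],"roll":0,"fingers":-1},
    {"slide":[0,0,0.5],"roll":0,"fingers":-1},
    {"slide":[0,0,0.7],"roll":0,"fingers":-1},
    {"slide":[0,0,0.9],"roll":0,"fingers":-1},
    {"slide":[0,0,0.9],"roll":0,"fingers":-1},
    {"slide":[0,0,0.9],"roll":0,"fingers":-1},
    {"slide":[0,0,0.9],"roll":0,"fingers":-1},
    {"slide":[0,0,0.9],"roll":0,"fingers":-1},
    {"slide":[0,0,0.3],"roll":0,"fingers":-1},
    {"slide":[0,0,0],"roll":0,"fingers":-1},
    {"slide":[0,0,0],"roll":0,"fingers":-1},
  ],
)

```text
t: 11.0
tool_pos: [0.5532, 0.1424, 0.2604]
orientation: [-0.516, 1.51, 0.517]
force: [0.5, 0.1, -3.3]
opening: 0.0134
```

Run:
```python
from h import *
snap("wi3"); a=cv2.imread("pics/wi3.png")
cv2.imwrite("pics/wi3c.png",cv2.resize(a[150:400,130:430],None,fx=2.4,fy=2.4))
```

```text
11.0 [0.5532 0.1424 0.2604] yaw 127.81 F [ 0.51  0.09 -3.32] op 0.0134 q6 -2.07
```

View pics/wi3c.png

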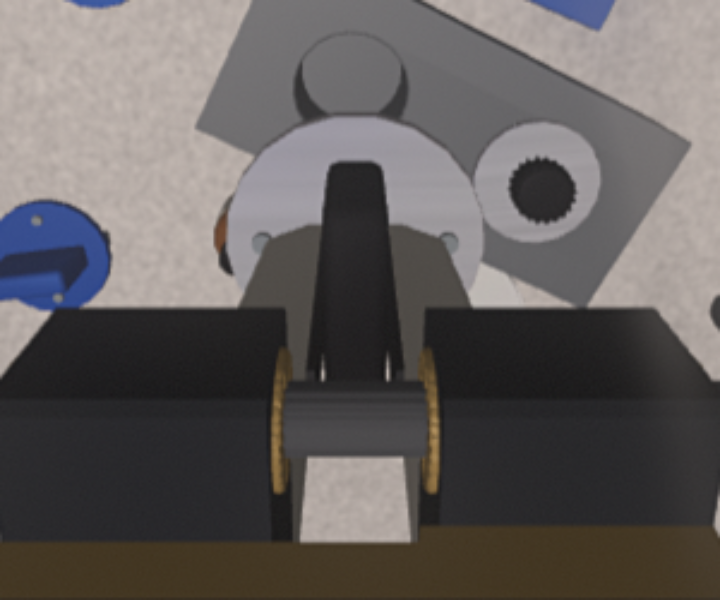

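Run:
```python
from h import *
import pickle
from scipy.optimize import least_squares
s,M=pickle.load(open("pics/wi3.pkl","rb")); R=Ro.from_rotvec(s["orientation"]).as_matrix()
print(R.round(3))
# subpixel edges: sample radially from predicted circle
g=cv2.cvtColor(cv2.imread("pics/wi3.png"),cv2.COLOR_BGR2GRAY).astype(np.float32)
z=s["tool_pos"][2]-.0069
pts=[(130+c[0]/2.4,150+c[1]/2.4) for c in [(228,230),(484,235),(356,114),(240,185),(472,185),(270,147),(440,147),(310,122),(400,121),(232,262),(482,262)]]
w=np.array([plane("",p,z,M)[:2] for p in pts])
for fr in (0,1):
    r=least_squares(lambda x:np.hypot(*(w-x[:2]).T)-(x[2] if fr else .034),[.555,.143,.034]);
    d=np.r_[r.x[:2],z]-s["tool_pos"];print(r.x,np.abs(r.fun).max(),"tool frame",R.T@d)
```

```text
[[-0.002 -0.613  0.79 ]
 [-0.     0.79   0.613]
 [-1.     0.001 -0.002]]
[0.55207811 0.14329923 0.034     ] 0.0008665417225369315 tool frame [ 0.00690198  0.00135858 -0.00031695]
[0.55146692 0.1428282  0.03333659] 0.0006032150226443211 tool frame [ 0.00690339  0.00136112 -0.00108858]
```

Run:
```python
from h import *
import pickle
for nm in ["wp1","wp2","wi1","wi2","wi3"]:
    s,M=pickle.load(open(f"pics/{nm}.pkl","rb")); R=Ro.from_rotvec(s["orientation"]).as_matrix()
    K,Rc,t=M; C=-Rc.T@t; print(nm,"cam in tool",(R.T@(C-s["tool_pos"])).round(4),s["tool_pos"],s["q"].round(4)); print((R.T@Rc.T).round(4)[1])
s2=[robot.read_state() for _ in range(3)]
for s in s2: print(s["tool_pos"],s["orientation"])
```

```text
wp1 cam in tool [-0.1661  0.0006 -0.079 ] [ 0.60426729 -0.19014643  0.29950089] [-3.8560e-01  2.0390e-01  1.2608e+00 -3.0000e-04  1.6773e+00 -1.2389e+00]
[1.0e+00 5.0e-04 1.4e-03]
wp2 cam in tool [-0.1661  0.0007 -0.0778] [ 0.60485387 -0.18945199  0.29967644] [-0.3844  0.2044  1.2598 -0.      1.6773 -2.6326]
[1.e+00 7.e-04 6.e-04]
wi1 cam in tool [-0.1661  0.0007 -0.0778] [0.55110695 0.14144528 0.24940808] [ 1.6140e-01  3.5400e-02  1.5327e+00 -5.0000e-04  1.5733e+00 -2.0898e+00]
[1.e+00 7.e-04 6.e-04]
wi2 cam in tool [-0.1661  0.0007 -0.0779] [0.55579786 0.14316706 0.0745679 ] [ 0.1628  0.1727  1.7125  0.      1.2538 -2.0676]
[1.e+00 7.e-04 6.e-04]
wi3 cam in tool [-0.1661  0.0007 -0.0779] [0.55317565 0.14242237 0.26039998] [ 0.1622  0.0408  1.5073  0.      1.5956 -2.0685]
[1.e+00 7.e-04 6.e-04]
[0.55308831 0.14242334 0.26022435] [-0.51639214  1.51082095  0.51711555]
[0.55308831 0.14242334 0.26022435] [-0.51639214  1.51082095  0.51711555]
[0.55308831 0.14242334 0.26022435] [-0.51639214  1.51082095  0.51711555]
```

Run:
```python
from h import *
for _ in range(3): print(robot.get_calibration("wrist")["T_tool_cam"][:,3], robot.get_calibration("scene")["t"])
s=robot.read_state(); print(s["q"][0]-np.arctan2(s["tool_pos"][1],s["tool_pos"][0]), s["tool_pos"])
```

```text
[-1.66087187e-01  7.26182877e-04 -7.78594496e-02  1.00000000e+00] [-0.48427333 -0.1498173   1.56121636]
[-1.66087187e-01  7.26182877e-04 -7.78594496e-02  1.00000000e+00] [-0.48427333 -0.1498173   1.56121636]
[-1.66087187e-01  7.26182877e-04 -7.78594496e-02  1.00000000e+00] [-0.48427333 -0.1498173   1.56121636]
-0.08979370842062917 [0.55308831 0.14242334 0.26022435]
```

play_rows(
  plan=[
    {"slide":[0.16,-0.94,0],"roll":-0.44,"fingers":-1},
    {"slide":[0.16,-0.94,0],"roll":-0.44,"fingers":-1},
    {"slide":[0.16,-0.94,0],"roll":-0.44,"fingers":-1},
    {"slide":[0.16,-0.94,0],"roll":-0.44,"fingers":-1},
    {"slide":[0.16,-0.94,0],"roll":-0.44,"fingers":-1},
    {"slide":[0.16,-0.94,0],"roll":-0.44,"fingers":-1},
    {"slide":[0.16,-0.94,0],"roll":-0.44,"fingers":-1},
    {"slide":[0.16,-0.94,0],"roll":-0.44,"fingers":-1},
    {"slide":[0.16,-0.94,0],"roll":-0.44,"fingers":-1},
    {"slide":[0.16,-0.94,0],"roll":-0.44,"fingers":-1},
    {"slide":[0.16,-0.94,0],"roll":-0.44,"fingers":-1},
    {"slide":[0.16,-0.9,0],"roll":-0.4,"fingers":-1},
    {"slide":[0,0,0],"roll":0,"fingers":-1},
    {"slide":[0,0,0],"roll":0,"fingers":-1},
    {"slide":[0,0,0],"roll":0,"fingers":-1},
  ],
)

```text
t: 12.92
tool_pos: [0.6113, -0.1936, 0.2615]
orientation: [0.056, 1.571, -0.055]
force: [-0.2, -0.5, -2.1]
opening: 0.0138
```

Run:
```python
from h import *
snap("wq1"); a=cv2.imread("pics/wq1.png")
print(robot.get_calibration("wrist")["T_tool_cam"][:,3])
cv2.imwrite("pics/wq1c.png",cv2.resize(a[130:330,160:400],None,fx=3,fy=3,interpolation=cv2.INTER_CUBIC))
```

```text
12.925 [ 0.6113 -0.1936  0.2615] yaw 85.97 F [-0.2  -0.51 -2.13] op 0.0138 q6 -1.89
[-1.66086721e-01  8.77770546e-04 -7.84724758e-02  1.00000000e+00]
```

View pics/wq1c.png

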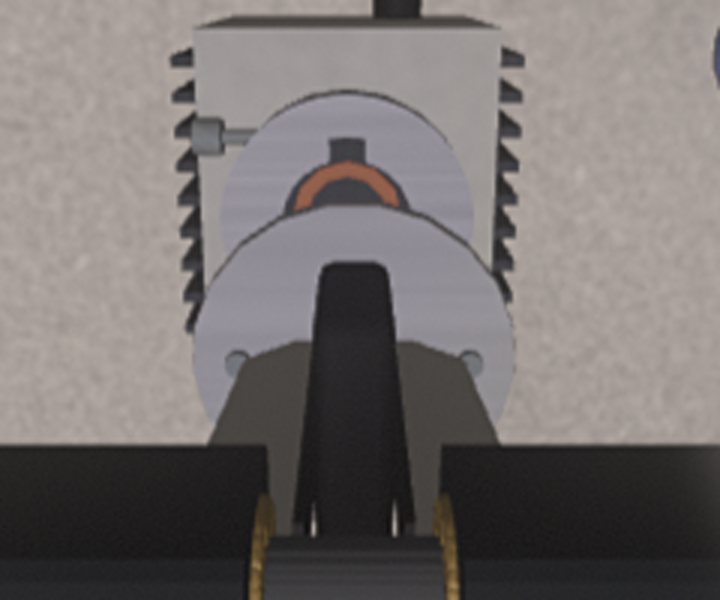

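play_rows(
  plan=[
    {"slide":[0,-0.067,-0.58],"roll":0,"fingers":-1},
    {"slide":[0,0,-0.58],"roll":0,"fingers":-1},
    {"slide":[0,0,-0.58],"roll":0,"fingers":-1},
    {"slide":[0,0,-0.58],"roll":0,"fingers":-1},
    {"slide":[0,0,-0.5],"roll":0,"fingers":-1},
    {"slide":[0,0,0],"roll":0,"fingers":-1},
    {"slide":[0,0,0],"roll":0,"fingers":-1},
    {"slide":[0,0,0],"roll":0,"fingers":-1},
  ],
)

```text
t: 13.98
tool_pos: [0.612, -0.1969, 0.1784]
orientation: [0.056, 1.568, -0.057]
force: [0.6, 0.6, -3.1]
opening: 0.0142
```

Run:
```python
from h import *
snap("wq2"); a=cv2.imread("pics/wq2.png")
cv2.imwrite("pics/wq2c.png",cv2.resize(a[130:330,160:400],None,fx=3,fy=3,interpolation=cv2.INTER_CUBIC))
for c in ("scene","side"):
    im=robot.read_camera(c); u=proj(c,[.611,-.195,.16]).astype(int)
    cv2.imwrite(f"pics/{c}2c.png",cv2.resize(im[u[1]-45:u[1]+45,u[0]-60:u[0]+60,::-1],None,fx=6,fy=6,interpolation=cv2.INTER_CUBIC))
```

```text
13.975 [ 0.612  -0.1969  0.1784] yaw 85.89 F [ 0.64  0.63 -3.14] op 0.0142 q6 -1.89
```

View pics/wq2c.png

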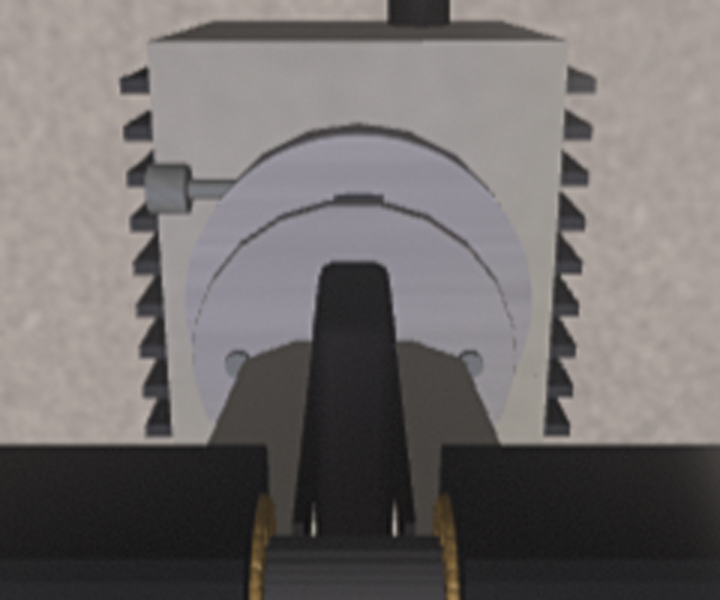

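View pics/side2c.png

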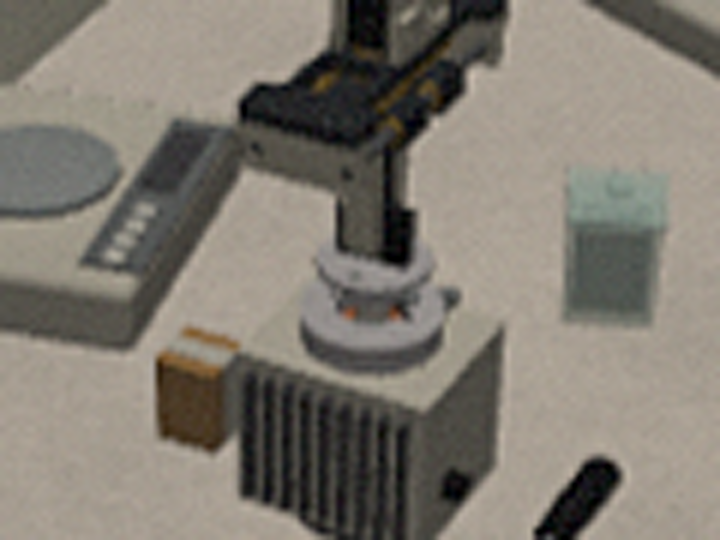

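View pics/scene2c.png

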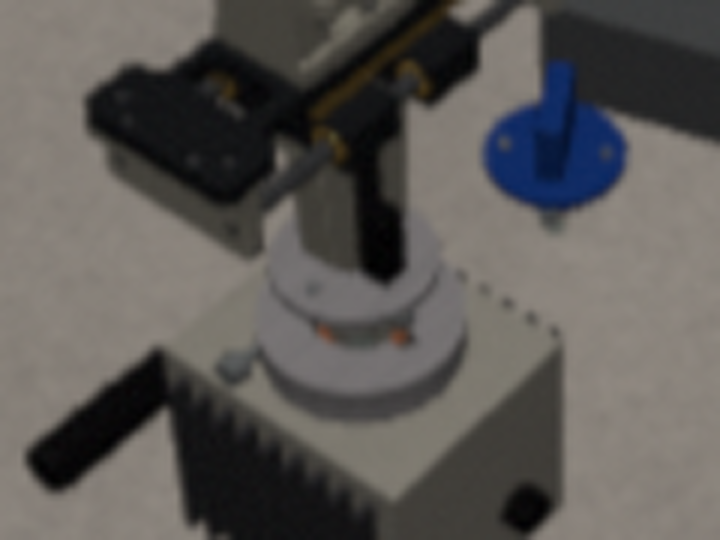

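```bash
cat >> h.py <<'E'
def circfit(name,z,rad,c0,angs,win=3,sgn=None):
    import pickle
    from scipy.optimize import least_squares
    from scipy.ndimage import map_coordinates,gaussian_filter
    s,M=pickle.load(open(f"pics/{name}.pkl","rb"))
    K,R,t=M; g=gaussian_filter(cv2.cvtColor(cv2.imread(f"pics/{name}.png"),cv2.COLOR_BGR2GRAY).astype(float),.7)
    Rt=Ro.from_rotvec(s["orientation"]).as_matrix()
    c=np.array(c0,float)
    for it in range(4):
        w=[];wa=[]
        for a in angs:
            # angle in tool frame: 0 = tool +y (image right), 90 = -z (image up)
            d=Rt[:,1]*np.cos(np.radians(a))-Rt[:,2]*np.sin(np.radians(a))
            rr=np.linspace(rad-win*1e-3,rad+win*1e-3,121)
            X=np.r_[c,z][None]+rr[:,None]*d[None]; X[:,2]=z
            p=np.array([proj("",x,M) for x in X])
            v=map_coordinates(g,[p[:,1],p[:,0]],order=1); dv=np.gradient(v)
            e=np.abs(dv) if sgn is None else sgn*dv
            i=np.argmax(e)
            if 0<i<120: w.append(X[i,:2]);wa.append((a,round((rr[i]-rad)*1e3,2)))
        w=np.array(w)
        r=least_squares(lambda x:np.hypot(*(w-x).T)-rad,c,loss="soft_l1",f_scale=3e-4); c=r.x
    return c,wa,np.round(r.fun*1e3,2),s,Rt
E
python3 - <<'E'
from h import *
import pickle
s,M=pickle.load(open("pics/wq2.pkl","rb"))
fl=circfit("wq2",s["tool_pos"][2]-.0069,.034,s["tool_pos"][:2],list(range(20,80,5))+list(range(100,165,5)))
co=circfit("wq2",.14,.042,(.611,-.195),list(range(0,181,8)))
print(fl[0],fl[2]);print(co[0],co[2])
d=np.r_[fl[0]-co[0],0];print("insert-port",d,"tool yz",(fl[4].T@d)[1:], "TCP",s["tool_pos"])
E
```

```text
[ 0.61010937 -0.19611001] [-0.74 -0.86 -0.37  0.16  0.3   0.69 -1.02  0.42 -0.69 -0.69 -0.9   0.45
  0.36  0.06  0.42  0.53  0.09  0.1   0.31 -0.12 -0.31 -0.14 -0.33 -1.51
 -0.69]
[ 0.60874899 -0.19509588] [-0.07 -0.02 -0.57 -1.01 -0.71 -0.21 -0.3   0.45  0.3   0.76  0.71 -1.34
  0.42  0.62 -0.23 -0.08 -0.88 -1.52  0.63  2.88 -0.98 -0.88 -1.23]
insert-port [ 0.00136038 -0.00101413  0.        ] tool yz [-0.00091407  0.00142953] TCP [ 0.61204092 -0.19694764  0.17844249]
```

Run:
```python
from h import *
import pickle
s,M=pickle.load(open("pics/wq2.pkl","rb"))
g=cv2.cvtColor(cv2.imread("pics/wq2.png"),cv2.COLOR_BGR2GRAY)
for c in (262,268,270,288,292): print(c,list(zip(range(168,180),g[168:180,c])),list(zip(range(193,204),g[193:204,c])))
z=s["tool_pos"][2]-.0069
for fr in (197.3,):
  F=plane("",(279,fr),z,M); C=plane("",(279,175.),.14,M); print(F,C,"centres x",F[0]+.034,C[0]+.042)
L=[plane("",(160+x/3,130+y/3),.14,M)[:2] for x,y in [(186,290),(532,290),(358,135),(229,200),(492,200),(205,235),(510,225),(200,390),(519,390)]]
from scipy.optimize import least_squares
r=least_squares(lambda x:np.hypot(*(np.array(L)-x[:2]).T)-x[2],[.61,-.19,.042]);print(r.x,r.fun.round(4))
L=[plane("",(160+x/3,130+y/3),z,M)[:2] for x,y in [(192,345),(516,345),(356,203),(240,245),(472,243),(207,290),(505,290),(295,213),(420,213)]]
r=least_squares(lambda x:np.hypot(*(np.array(L)-x[:2]).T)-x[2],[.61,-.19,.034]);print(r.x,r.fun.round(4))
```

```text
262 [(168, np.uint8(154)), (169, np.uint8(155)), (170, np.uint8(156)), (171, np.uint8(157)), (172, np.uint8(157)), (173, np.uint8(135)), (174, np.uint8(77)), (175, np.uint8(65)), (176, np.uint8(79)), (177, np.uint8(120)), (178, np.uint8(150)), (179, np.uint8(151))] [(193, np.uint8(147)), (194, np.uint8(149)), (195, np.uint8(147)), (196, np.uint8(147)), (197, np.uint8(146)), (198, np.uint8(127)), (199, np.uint8(74)), (200, np.uint8(86)), (201, np.uint8(127)), (202, np.uint8(143)), (203, np.uint8(144))]
268 [(168, np.uint8(152)), (169, np.uint8(151)), (170, np.uint8(155)), (171, np.uint8(154)), (172, np.uint8(133)), (173, np.uint8(73)), (174, np.uint8(67)), (175, np.uint8(93)), (176, np.uint8(134)), (177, np.uint8(154)), (178, np.uint8(150)), (179, np.uint8(149))] [(193, np.uint8(147)), (194, np.uint8(149)), (195, np.uint8(149)), (196, np.uint8(130)), (197, np.uint8(83)), (198, np.uint8(84)), (199, np.uint8(122)), (200, np.uint8(141)), (201, np.uint8(143)), (202, np.uint8(143)), (203, np.uint8(142))]
270 [(168, np.uint8(151)), (169, np.uint8(152)), (170, np.uint8(153)), (171, np.uint8(
[... 1086 characters left out ...]
, (175, np.uint8(82)), (176, np.uint8(123)), (177, np.uint8(150)), (178, np.uint8(150)), (179, np.uint8(148))] [(193, np.uint8(146)), (194, np.uint8(146)), (195, np.uint8(147)), (196, np.uint8(146)), (197, np.uint8(139)), (198, np.uint8(108)), (199, np.uint8(70)), (200, np.uint8(105)), (201, np.uint8(143)), (202, np.uint8(146)), (203, np.uint8(144))]
[ 0.57669478 -0.19248151  0.17154249] [ 0.56884087 -0.19177926  0.14      ] centres x 0.6106947791124726 0.6108408676346473
[ 0.61399719 -0.19426942  0.04317478] [-0.0007 -0.001   0.002  -0.0004 -0.0002 -0.0008 -0.0005  0.0008  0.0008]
[ 0.61031491 -0.19515785  0.03387273] [ 0.0002 -0.0004 -0.0004  0.0001  0.0005 -0.      0.0002 -0.0002  0.0001]
```

play_rows(
  plan=[
    {"slide":[-0.02,0.037,0],"roll":0,"fingers":-1},
    {"slide":[0,0,-0.1],"roll":0,"fingers":-1},
    {"slide":[0,0,-0.1],"roll":0,"fingers":-1},
    {"slide":[0,0,-0.1],"roll":0,"fingers":-1},
    {"slide":[0,0,-0.07],"roll":0,"fingers":-1},
    {"slide":[0,0,0],"roll":0,"fingers":-1},
    {"slide":[0,0,0],"roll":0,"fingers":-1},
  ],
)

```text
t: 15.0
tool_pos: [0.6109, -0.1956, 0.1662]
orientation: [0.056, 1.57, -0.056]
force: [1.2, -0.0, -2.2]
opening: 0.0136
```

Run:
```python
from h import *
snap("wq3"); print(robot.read_state()["wrist_torque"]); a=cv2.imread("pics/wq3.png")
cv2.imwrite("pics/wq3c.png",cv2.resize(a[130:330,160:400],None,fx=3,fy=3,interpolation=cv2.INTER_CUBIC))
```

```text
15.0 [ 0.6109 -0.1956  0.1662] yaw 85.89 F [ 1.24 -0.   -2.17] op 0.0136 q6 -1.89
[-0.0125901  -0.35345767 -0.01596423]
```

View pics/wq3c.png

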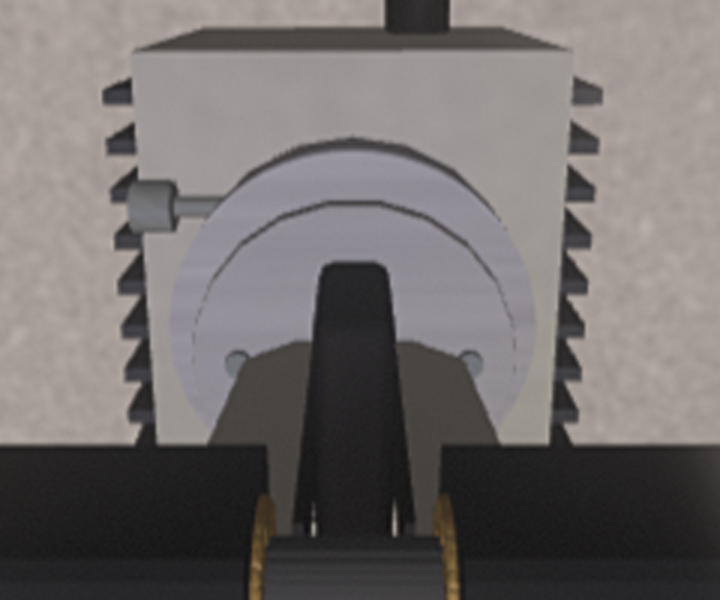

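play_rows(
  plan=[
    {"slide":[0,0,-0.1],"roll":0,"fingers":-1},
    {"slide":[0,0,-0.1],"roll":0,"fingers":-1},
    {"slide":[0,0,-0.1],"roll":0,"fingers":-1},
    {"slide":[0,0,0],"roll":0,"fingers":-1},
    {"slide":[0,0,0],"roll":0,"fingers":-1},
  ],
)

```text
t: 15.68
tool_pos: [0.6109, -0.1956, 0.1575]
orientation: [0.056, 1.57, -0.056]
force: [0.5, -0.6, 0.5]
opening: 0.0141
```

play_rows(
  plan=[
    {"slide":[0,0,-0.08],"roll":0,"fingers":-1},
    {"slide":[0,0,-0.08],"roll":0,"fingers":-1},
    {"slide":[0,0,0],"roll":0,"fingers":-1},
    {"slide":[0,0,0],"roll":0,"fingers":-1},
  ],
)

```text
t: 16.18
tool_pos: [0.6111, -0.1957, 0.153]
orientation: [0.056, 1.569, -0.057]
force: [-1.1, 1.1, 5.3]
opening: 0.0133
```

play_rows(
  plan=[
    {"slide":[0,0,-0.04],"roll":0,"fingers":-1},
    {"slide":[0,0,-0.03],"roll":0,"fingers":-1},
    {"slide":[0,0,0],"roll":0,"fingers":-1},
    {"slide":[0,0,0],"roll":0,"fingers":-1},
  ],
)

```text
t: 16.68
tool_pos: [0.6111, -0.1957, 0.1529]
orientation: [0.056, 1.569, -0.057]
force: [-7.5, 2.0, 16.5]
opening: 0.0135
```

Run:
```python
from h import *
snap("wq4"); print(robot.read_state()["wrist_torque"]); a=cv2.imread("pics/wq4.png")
cv2.imwrite("pics/wq4c.png",cv2.resize(a[130:330,160:400],None,fx=3,fy=3,interpolation=cv2.INTER_CUBIC))
```

```text
16.675 [ 0.6111 -0.1957  0.1529] yaw 85.89 F [-7.46  2.04 16.46] op 0.0135 q6 -1.89
[ 0.6495732   1.20511684 -0.02542981]
```

View pics/wq4c.png

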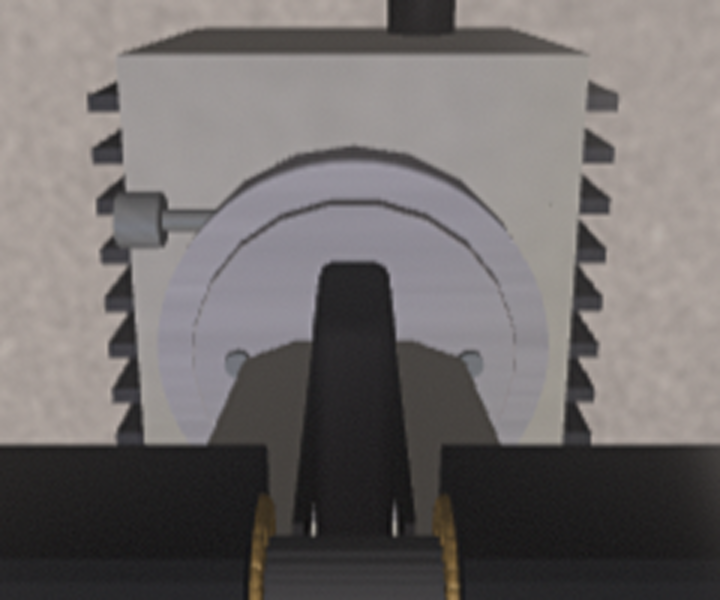

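play_rows(
  plan=[
    {"slide":[0,0,0],"roll":-0.6,"fingers":-1},
    {"slide":[0,0,0],"roll":-0.6,"fingers":-1},
    {"slide":[0,0,0],"roll":-0.6,"fingers":-1},
    {"slide":[0,0,0],"roll":-0.6,"fingers":-1},
    {"slide":[0,0,0],"roll":-0.6,"fingers":-1},
    {"slide":[0,0,0],"roll":0,"fingers":-1},
  ],
)

```text
t: 17.48
tool_pos: [0.6119, -0.1968, 0.1529]
orientation: [0.384, 1.532, -0.387]
force: [-2.5, -2.1, 12.2]
opening: 0.0137
```

Run:
```python
from h import *
snap("wt1"); print(robot.read_state()["wrist_torque"]); a=cv2.imread("pics/wt1.png")
cv2.imwrite("pics/wt1c.png",cv2.resize(a[130:330,160:400],None,fx=3,fy=3,interpolation=cv2.INTER_CUBIC))
```

```text
17.475 [ 0.6119 -0.1968  0.1529] yaw 61.8 F [-2.49 -2.09 12.23] op 0.0137 q6 -1.47
[-0.07450997  0.44622729 -0.10788204]
```

View pics/wt1c.png

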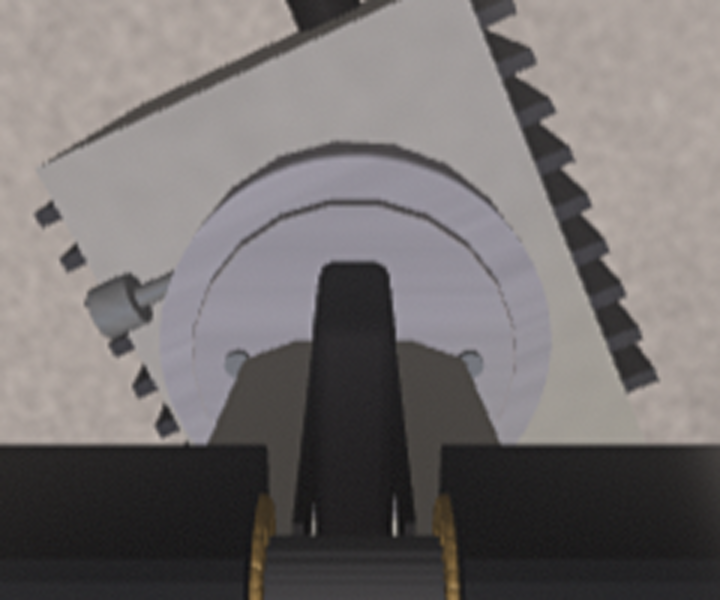

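play_rows(
  plan=[
    {"slide":[0,0,0],"roll":-0.6,"fingers":-1},
    {"slide":[0,0,0],"roll":-0.6,"fingers":-1},
    {"slide":[0,0,0],"roll":-0.6,"fingers":-1},
    {"slide":[0,0,0],"roll":-0.6,"fingers":-1},
    {"slide":[0,0,0],"roll":-0.6,"fingers":-1},
    {"slide":[0,0,0],"roll":-0.6,"fingers":-1},
    {"slide":[0,0,0],"roll":-0.6,"fingers":-1},
    {"slide":[0,0,0],"roll":-0.6,"fingers":-1},
    {"slide":[0,0,0],"roll":-0.6,"fingers":-1},
    {"slide":[0,0,0],"roll":-0.6,"fingers":-1},
    {"slide":[0,0,0],"roll":-0.6,"fingers":-1},
    {"slide":[0,0,0],"roll":0,"fingers":-1},
    {"slide":[0,0,0],"roll":0,"fingers":-1},
  ],
)

```text
t: 19.15
tool_pos: [0.6119, -0.1968, 0.1529]
orientation: [1.091, 1.276, -1.091]
force: [-3.1, -0.9, 13.4]
opening: 0.0138
```

Run:
```python
from h import *
snap("wt2"); print(robot.read_state()["wrist_torque"])
```

```text
19.15 [ 0.6119 -0.1968  0.1529] yaw 9.06 F [-3.09 -0.87 13.4 ] op 0.0138 q6 -0.55
[-0.20528501  0.56527232 -0.05103837]
```

Turned 77° so far, with low torque. I'll inch on to the stop.

play_rows(
  plan=[
    {"slide":[0,0,0],"roll":-0.4,"fingers":-1},
    {"slide":[0,0,0],"roll":-0.4,"fingers":-1},
    {"slide":[0,0,0],"roll":-0.25,"fingers":-1},
    {"slide":[0,0,0],"roll":-0.1,"fingers":-1},
    {"slide":[0,0,0],"roll":0,"fingers":-1},
    {"slide":[0,0,0],"roll":0,"fingers":-1},
  ],
)

```text
t: 19.95
tool_pos: [0.611, -0.1968, 0.1528]
orientation: [1.21, 1.206, -1.211]
force: [-7.3, -0.4, 15.5]
opening: 0.0137
```

Run:
```python
from h import *
snap("wt3"); print(robot.read_state()["wrist_torque"]); a=cv2.imread("pics/wt3.png")
cv2.imwrite("pics/wt3c.png",cv2.resize(a[130:330,160:400],None,fx=3,fy=3,interpolation=cv2.INTER_CUBIC))
for c in ("scene","side"):
    im=robot.read_camera(c); cv2.imwrite(f"pics/{c}3.png",im[:,:,::-1])
```

```text
19.95 [ 0.611  -0.1968  0.1528] yaw -0.11 F [-7.27 -0.44 15.46] op 0.0137 q6 -0.39
[-0.10834713  1.3002935   0.47493431]
```

View pics/wt3c.png

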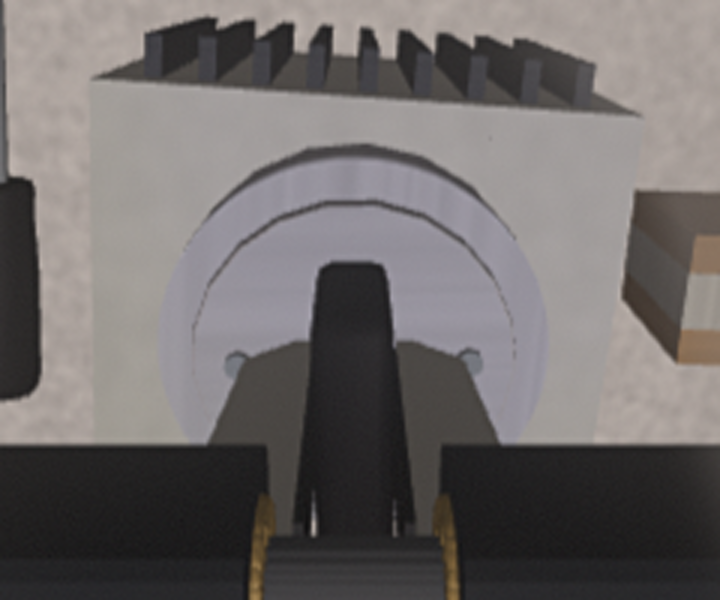

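View pics/side3.png

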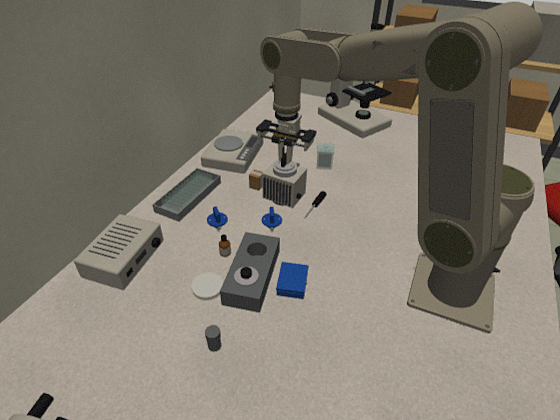

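Run:
```python
from h import *
print(robot.close_job()); s=robot.read_state(); print(s["t"],s["tool_pos"],s["force"],s["opening"],yaw(s))
```

```text
the job is handed in; nothing more can be done
None
the job is handed in; nothing more can be done
```

The lamp insert is seated in the lamphouse port, turned clockwise to the stop, and still gripped and pressed down. I handed the job in at about 20 s of the 48 s allowed, and it reported no verdict. The state read I tried right after handing in was refused, so I have no numbers for that final second.

**What I did:** I gripped the black-bar insert across its width and lifted it straight out of the tray. I then lowered it through the notches and pushed it down against the contact ring until it met hard contact. After that I twisted it about 86°.

**Last checks before handing in:**
- **Seating:** the tool height stayed at 0.153 m through the whole turn, which matches the insert's flange being fully home. It was pressing down with about 15 N.
- **Turn:** the tool angle went from 85.9° to −0.1°. The wrist torque about the vertical jumped to 0.47 Nm at the end, which means the stop was reached.
- **Grip:** the finger opening was 13.7 mm on the 14 mm bar, with the squeeze set to 45 N.
- **Pictures:** the wrist view shows the flange on the collar, and nothing else on the bench looks moved.

**What disagreed:**
- **Port position:** two wrist views of the port differed by about 1.7 mm. The reported wrist-camera offset also shifted by about 1 mm between poses. I centred the insert by comparing flange and collar edges, but the edge methods still differed by about 1 mm along x. It went in with no vertical resistance until it met the spring contacts.
- **Side load:** about 7 N sideways remained at the end.

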